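# Set the length gauge with its removable crank

### The arm

A 6-joint arm with a two-finger parallel gripper is mounted at the origin on the work surface. World frame = base frame: x ahead of the robot, y to its left, z up, the work surface at z = 0. Lengths are in m, angles in degrees, forces in N, time in s.
With the tool pointing down it reaches from about 0.275 to 0.975 m from the base axis. Payload 8.4 kg.
Tool frame: the origin (TCP) lies between the finger pads; the fingertips stand manip.nose_length ahead of it and the grasp point (between the pads) lies 3 mm ahead of it (manip.nose_length is the distance from the TCP to the fingertips, in m); z points along the fingers, y is the line along which they close (so a half turn about z gives the same grasp; the last joint's range is limited). The gripper opens to 92 mm and grips with 3 to 60 N. Pads are 20 mm wide; open, the fingers measure 128 mm over their backs; the gripper's body (75 mm by 189 mm) begins 69 mm behind the grasp point.
Start: joints at [68.388, 20.225, 93.587, -0, 66.188, -0.138], TCP at [0.229, 0.582, 0.237] pointing down, gripper open.
Joint ranges: [-150.9, 150.9], [-52.94, 120.26], [3.33, 152.33], [-74.26, 254.26], [0, 154.13], [-172.89, 172.89]. Speed limits (degrees/s): [127.2, 127.2, 159.86, 180, 180, 180].

### API

Orientations are given as a 3x3 rotation matrix whose columns are the frame's x, y, z axes.
In Python, from workcell import manip gives the robot as it stands. The module is installed in compiled form; this text tells all that it offers.
- The arm moves only by the tool apply_moves, never from a script. Its arguments are lists of equal length, an entry for each row: "gripper": the gripper command: -1 is shut, 1 is fully open, values between are in proportion; "travel": the shift along the tool's x, y, z in mm, a list of three; "angular": the turn, a rotation vector about the tool's x, y, z in degrees, a list of three. In form: {"gripper": [gripper, ...], "travel": [[x, y, z], ...], "angular": [[ax, ay, az], ...]}. A call has 1 to 20 rows; each row shifts and turns the commanded pose from where the row before left it, along the tool's axes as they then stand; what a row does not reach is not made up. A row lasts 1/12 s, in which the tool goes at most 41.7 mm and 7.16 degrees, less where a joint would pass 70% of its speed; a pose out of reach is approached as far as the arm can. A call is refused whole if a number of a shift passes 41.7 or a number of a turn 7.16, either way. A call with a gripper value outside its range is refused whole. The fingers move at their own pace and stop on an object; "force" is the grip in N (left out, the last holds). Time passes only in rows, so rows that do not move let the fingers close. It gives the time, the measured TCP pose, the force, the opening and the grip force at its end, in the units of the state.
- manip.observe(): the state, without advancing time (a new reading comes with each control period).
- manip.camera(name): name is "scene" or "side" or "wrist"; returns a dict with "pixels" (400x640x3 uint8, red, green, blue), "depth" (400x640 float32, m along the optical axis (not along the pixel's ray), 0 where there is no reading), "mtx" (3x3 intrinsics, pixels), "extrinsics" (4x4, takes a point from world to camera coordinates); the wrist camera has in their place "T_tool_cam" (4x4, takes a point from camera to tool coordinates, whose origin is the TCP and whose axes are the flange's). Camera axes: x right, y down, z forward; pixel columns grow to the right and rows downward; lengths in m; the calibration is good to about 2 mm. A picture is of the moment at which its call begins: read the wrist's pose just before it.
- manip.hand_in(): hands the job in; it is judged then, once.
The state is a dict: "t": time; "joints": joint angles; "qd": joint speeds; "tau": joint torques, N m; "eef_pos": TCP position; "orientation": TCP orientation; "wrist_force": force on the tool from outside, world axes, zero at the start; "ft_torque": the same for the moment, N m; "width": finger opening in m; "grip_force": force on a finger pad.
Only numpy, scipy, OpenCV 4.12 (cv2) and the standard library are available. Lean on these libraries where they do the work, as an engineer would, in place of code of your own. Each camera call takes 0.05 s, during which the arm holds its last target. There are 200 camera calls.

### The job

Fit the loose crank fully down onto the square shaft of the length gauge and wind the carriage, with the crank alone, until its pointer lines up with the tip of the pointed clip (not the flat-fronted one). Then lift the crank off without upsetting the setting and lay it back on the rubber mat, hub and handle both over the mat and the hub down on it, leaving the steel ring on the mat and the small pulley on the gauge where they lie.

Things in the scene. Friction and masses are not known exactly. Their poses are not given: they have to be found in the camera images.
- shaft_foot (a point): Upright square shaft, 16 x 16 mm, 34 mm tall (top 11 mm a square taper to 9 mm), on top of the length gauge's grey gear housing (84 x 84 mm, its top 50 mm above the bench). This point is on the shaft's axis at the housing's top face; x and y axes along the square's flats, turning with the shaft, z up.
- carriage_tip (a point): Tip of the pointer (90 degree point, 18 mm wide) on the sliding steel carriage (44 x 50 mm block, top 44 mm above the bench); 35 mm above the bench. It points along the gauge's +x, away from the housing. Axes: those of the gauge; the carriage slides along the gauge's y on a rail on the far (+x) side of the housing, the pointer's tip 113 mm from the shaft's axis in x.
- clip_tip (a point): Tip of the pointed clip (dark steel, 30 mm wide, 33 mm long, 10 mm high, 90 degree point facing the carriage), fixed on the scale strip beyond the carriage; 35 mm above the bench. Axes: those of the gauge (y along the rail). When lined up, the carriage pointer's tip stands 4.5 mm in front of it, with no offset along y.
- clip_flat: The other clip on the strip, same width and material but with a flat square front instead of a point; origin under the middle of its front face. Not the target; it stands on the other side of the carriage from the pointed one.
- gauge: The length gauge: dark steel base plate 214 (x) x 280 (y) x 12 mm, fixed to the bench. Origin on the bench, 35 mm beyond the shaft's axis along the gauge's x; the plate reaches from 85 mm before to 129 mm beyond it. Rail and scale strip run along its y.
- crank_hub (a point): Centre of the removable crank's square steel hub, 36 x 36 mm, 36 mm high, with a square hole of 18 mm right through from bottom to top; this point is 18 mm above the hub's underside. x axis: along the crank's arm from hub to handle; z: up, on the handle's side. Fully down on the shaft, this point is 18 mm above shaft_foot.
- crank_handle (a point): Centre of the crank's upright black handle sleeve, 22 mm diameter, 48 mm tall, 85 mm from the hub's axis along the crank's x; this point is 59 mm above the hub's underside. The sleeve spins freely on its pin, so it can be held while it is led round in a circle.
- mat: Black rubber mat 180 (x) x 250 (y) x 4 mm, fixed on the bench, on which the crank lies at the start, hub down and handle up; origin at the centre of its underside.
- bearing: Bystander: plain steel ring, 32 mm diameter, 11 mm high, lying near a corner of the mat. Leave it alone.
- pulley: Bystander: small grooved aluminium pulley, 38 mm diameter, 18 mm high, lying on the gauge's base plate. Leave it alone.
- carriage: The sliding carriage itself (see carriage_tip); origin coincides with the gauge's when the carriage is at mid-travel. Not to be touched.
- shaft: The square shaft (see shaft_foot), same origin. It turns stiffly (about 0.22 N m), stays where it is left, and turns up to 4 rad either way from mid-travel. One full turn moves the carriage 80 mm: counter-clockwise seen from above moves it to the gauge's +y, clockwise to -y. To be turned only with the crank.
- crank: The crank as a whole, 0.2 to 0.45 kg, most of it in the hub; origin at the centre of the hub's underside. Its arm is 18 mm wide, 10 mm thick, its top 33 mm above the hub's underside. It goes onto the shaft in any of four quarter-turn positions, with about 7 degrees of play.
Things that resemble listed ones, but are neither listed nor needed, are in the scene too. Of the things that look like the crank, the smallest one is meant.

How it is judged (in metres and radians):
On the way, in this order (a step that is already met when the one before it is completed fails the run):
1. the crank is fully down on the square shaft (horizontal distance between crank_hub and shaft_foot below 0.005 m and z of crank_hub in the frame of shaft_foot below 0.023 m and angle between crank_hub's own z axis and vertical below 0.15 rad), for 0.2 s.
2. with the crank on the shaft, the carriage's pointer is lined up with the pointed clip (all of step 1 and y of carriage_tip in the frame of clip_tip between -0.005 and 0.005 m), for 0.2 s.
At the end, for the whole second after the job is handed in: The carriage pointer is within 5 mm, along the rail, of the tip of the pointed clip; the crank is off the shaft and at rest on the mat, with the hub's centre (at most 32 mm above the bench-side face of the mat) and the handle (its centre at most 85 mm above it) both over the mat (y of carriage_tip in the frame of clip_tip between -0.005 and 0.005 m and x of crank_hub in the frame of mat between -0.09 and 0.09 m and y of crank_hub in the frame of mat between -0.125 and 0.125 m and z of crank_hub in the frame of mat below 0.032 m and x of crank_handle in the frame of mat between -0.09 and 0.09 m and y of crank_handle in the frame of mat between -0.125 and 0.125 m and z of crank_handle in the frame of mat below 0.085 m and linear speed of crank below 0.02 m/s); the robot touches nothing.
It fails at once if the carriage is pushed by the fingers or the arm instead of wound with the crank (contact force between any of the fingers, the arm and carriage above 4 N).
It fails at once if the bare shaft is gripped or turned directly by the fingers (contact force between the fingers and shaft above 4 N).
It fails at once if the ring or the pulley is moved by more than 30 mm (distance of any of bearing, pulley from where it was at the start of the episode above 0.03 m).
It also fails if it takes over 72 s, if anything falls off the work surface, if the arm or the gripper's body presses on something with over 40 N, if the wrist force passes 120 N, or if a joint passes its speed limit or range.

## Working session

There is one attempt and no reset: what is moved stays moved. The work goes in short steps, Python scripts to look and compute and a tool call to move; the robot and the scene stay as the last step left them, time stands still between calls to the robot, and variables do not carry over. Pictures are saved under pics/ and viewed, at most 10 in all, crops included, and the job is handed in when it is done.

Besides the shell and the picture viewer there is one more tool, called after "Emit:" as name(argument=value, ...) on one line, values as JSON. apply_moves: Moves the arm, as the interface text tells. Its arguments: {"type":"object","properties":{"gripper":{"type":"array"},"travel":{"type":"array"},"angular":{"type":"array"},"force":{"type":"number"}},"required":["gripper","travel","angular"]}

```bash
mkdir -p pics
cat > h.py <<'E'
import numpy as np, cv2
from workcell import manip
def grab(n,save=None):
    s=manip.observe(); c=manip.camera(n)
    if n=="wrist":
        T=np.eye(4);T[:3,:3]=np.array(s["orientation"]);T[:3,3]=s["eef_pos"]
        c["Twc"]=T@np.array(c["T_tool_cam"])
    else: c["Twc"]=np.linalg.inv(np.array(c["extrinsics"]))
    if save: cv2.imwrite("pics/"+save+".png",cv2.cvtColor(c["pixels"],cv2.COLOR_RGB2BGR)); np.savez("pics/"+save+".npz",**c)
    return c
def load(n): return dict(np.load("pics/"+n+".npz"))
def plane(c,uv,z):
    uv=np.atleast_2d(np.array(uv,float)); K=np.array(c["mtx"])
    d=np.c_[uv,np.ones(len(uv))]@np.linalg.inv(K).T@c["Twc"][:3,:3].T; o=c["Twc"][:3,3]
    return o+d*((z-o[2])/d[:,2])[:,None]
def dpt(c,uv):
    uv=np.atleast_2d(np.array(uv,int)); z=c["depth"][uv[:,1],uv[:,0]]
    p=np.c_[uv,np.ones(len(uv))]@np.linalg.inv(np.array(c["mtx"])).T*z[:,None]
    return p@c["Twc"][:3,:3].T+c["Twc"][:3,3]
E
python3 - <<'E'
from h import *
for n in("scene","side","wrist"): c=grab(n,n+"0"); print(n,c["Twc"].round(3).tolist(),np.array(c["mtx"]).round(1).tolist())
print(manip.nose_length,manip.observe()["orientation"])
E
```

```text
scene [[-0.823, 0.327, -0.465, 1.016], [0.568, 0.462, -0.681, 0.763], [-0.008, -0.825, -0.565, 0.685], [0.0, 0.0, 0.0, 1.0]] [[511.3, 0.0, 321.4], [0.0, 511.3, 210.7], [0.0, 0.0, 1.0]]
side [[-0.836, -0.346, 0.426, 0.204], [-0.548, 0.496, -0.673, 0.535], [0.022, -0.796, -0.604, 0.554], [0.0, 0.0, 0.0, 1.0]] [[367.5, 0.0, 324.8], [0.0, 367.5, 197.7], [0.0, 0.0, 1.0]]
wrist [[0.367, 0.892, 0.262, 0.155], [0.93, -0.352, -0.105, 0.612], [-0.002, 0.283, -0.959, 0.384], [0.0, 0.0, 0.0, 1.0]] [[344.6, 0.0, 320.0], [0.0, 344.6, 207.4], [0.0, 0.0, 1.0]]
0.022 [[-9.30572284e-01  3.66108020e-01 -3.76243679e-04]
 [ 3.66108213e-01  9.30571757e-01 -9.90997821e-04]
 [-1.26905091e-05 -1.05994101e-03 -9.99999438e-01]]
```

View pics/scene0.png

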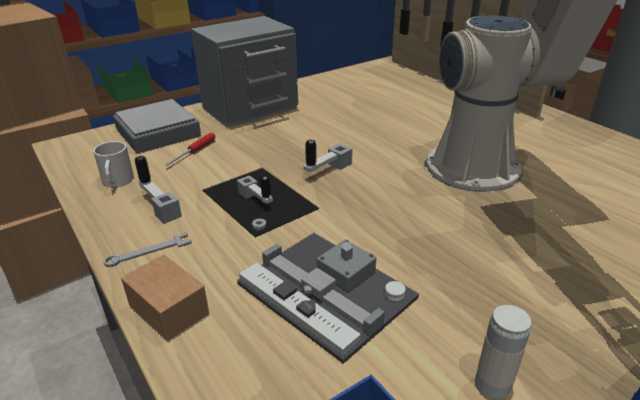

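View pics/side0.png

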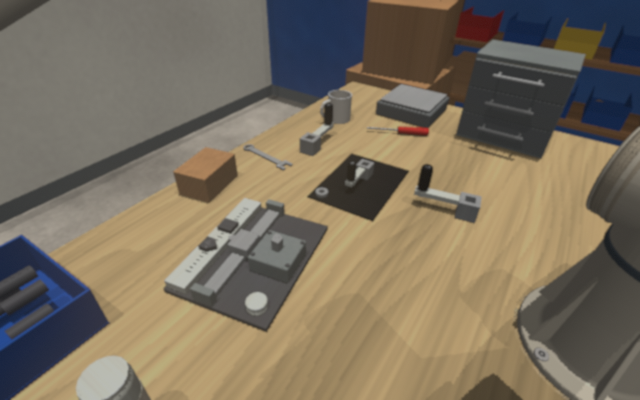

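Scene view: the small crank is on the mat, with its hub near (247,185), handle near (266,187) and the ring at (259,225). The shaft is at (347,247), the carriage at (316,283), the clips at about (286,290) and (307,306), and the pulley at (396,290).

Run:
```python
from h import *
s=load("scene0"); 
for n,uv in dict(hub=(245,183),handtop=(266,179),ring=(259,223),shafttop=(347,243),carr=(316,282),clipL=(286,289),clipR=(307,306),pulley=(396,289),matA=(204,191),matB=(262,170),matC=(317,206),matD=(260,233),g1=(315,235),g2=(417,296),g3=(346,354),g4=(239,284)).items(): print(n,dpt(s,[uv])[0].round(3))
d=load("side0")
for n,uv in dict(hub=(366,163),handtop=(351,164),shafttop=(277,237),clipA=(228,225),clipB=(207,243),pulley=(257,299)).items(): print("side",n,dpt(d,[uv])[0].round(3))
```

```text
hub [ 0.571 -0.215  0.043]
handtop [ 0.555 -0.133  0.088]
ring [ 0.603 -0.093  0.008]
shafttop [0.545 0.159 0.086]
carr [0.629 0.177 0.044]
clipL [0.682 0.158 0.041]
clipR [0.675 0.217 0.042]
pulley [0.511 0.265 0.031]
matA [ 0.647 -0.297  0.005]
matB [ 0.478 -0.302  0.007]
matC [ 0.455 -0.077  0.006]
matD [ 0.617 -0.064  0.004]
g1 [0.529 0.024 0.014]
g2 [0.473 0.285 0.007]
g3 [0.668 0.322 0.013]
g4 [0.732 0.06  0.005]
side hub [ 0.563 -0.232  0.036]
side handtop [ 0.555 -0.132  0.087]
side shafttop [0.543 0.162 0.083]
side clipA [0.679 0.159 0.041]
side clipB [0.676 0.219 0.04 ]
side pulley [0.511 0.26  0.031]
```

View pics/wrist0.png

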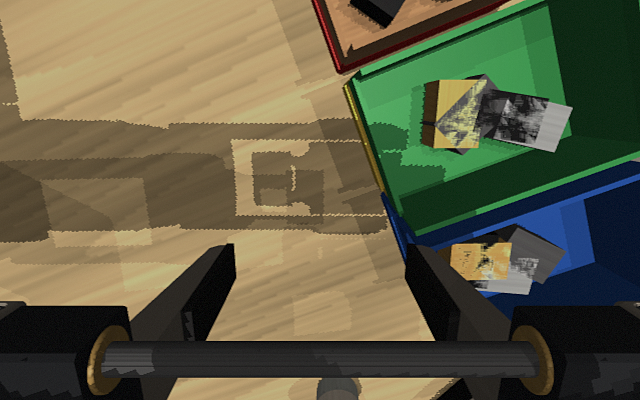

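The wrist view shows only bench and bins. Both cameras agree on the crank, gauge and mat to about 1 cm. I'll go over the gauge with the wrist camera next.

Emit:
apply_moves(gripper=[1,1,1,1,1,1,1,1,1,1,1,1,1,1,1,1,1,1,1], travel=[[0,0,-30],[0,0,-30],[-31,-16,0],[-31,-16,0],[-31,-16,0],[-31,-16,0],[-31,-16,0],[-31,-16,0],[-31,-16,0],[-31,-16,0],[-31,-16,0],[-31,-16,0],[-31,-16,0],[-31,-16,0],[-31,-16,0],[-31,-16,0],[-31,-16,10],[-31,-16,20],[0,0,20]], angular=[[0,0,0],[0,0,0],[0,0,0],[0,0,0],[0,0,0],[0,0,0],[0,0,0],[0,0,0],[0,0,0],[0,0,0],[0,0,0],[0,0,0],[0,0,0],[0,0,0],[0,0,0],[0,0,0],[0,0,0],[0,0,0],[0,0,0]])

```text
t: 1.73
eef_pos: [0.6005, 0.1576, 0.2464]
orientation: [[-0.929, 0.369, 0.004], [0.369, 0.929, -0.001], [-0.004, 0.0, -1.0]]
wrist_force: [-0.3, 0.2, -0.2]
width: 0.0921
grip_force: 0.0
```

Emit:
apply_moves(gripper=[1,1,1,1,1,1,1,1,1,1,1], travel=[[0,0,10],[0,0,10],[0,0,5],[0,0,0],[0,0,0],[0,0,0],[0,0,0],[0,0,0],[0,0,0],[0,0,0],[0,0,0]], angular=[[0,0,6],[0,0,6],[0,0,6],[0,0,6],[0,0,6],[0,0,6],[0,0,6],[0,0,6],[0,0,6],[0,0,5],[0,0,0]])

```text
t: 2.65
eef_pos: [0.5965, 0.1618, 0.2213]
orientation: [[-0.162, 0.987, -0.0], [0.987, 0.162, -0.0], [-0.0, -0.0, -1.0]]
wrist_force: [0.1, 1.3, -0.6]
width: 0.092
grip_force: 0.0
```

Run:
```python
from h import *
c=grab("wrist","w1"); print(manip.observe()["t"],manip.observe()["joints"])
```

```text
2.7 [1.50344749e+01 2.04489754e+01 9.53188056e+01 4.04400731e-04
 6.42620106e+01 5.42135417e+00]
```

View pics/w1.png

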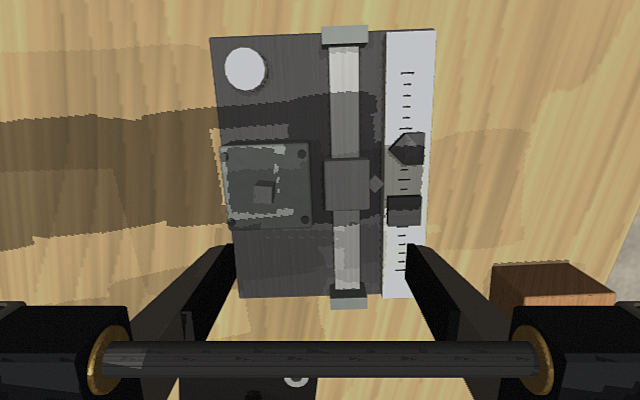

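The wrist view shows the pointed clip on the +y side of the carriage, with its tip near (389,149). The carriage pointer is at (383,183), the flat clip at (404,210) and the shaft top near (264,190). So winding is counter-clockwise.

Run:
```python
from h import *
c=load("w1"); im=cv2.cvtColor(c["pixels"],cv2.COLOR_RGB2BGR)
a=cv2.resize(im[130:240,210:320],None,fx=5,fy=5,interpolation=cv2.INTER_CUBIC);b=cv2.resize(im[130:240,360:410],None,fx=5,fy=5,interpolation=cv2.INTER_CUBIC)
cv2.imwrite("pics/w1c.png",np.hstack([a,b]))
v,u=np.mgrid[0:400,0:640]; P=dpt(c,np.c_[u.ravel(),v.ravel()]).reshape(400,640,3); Z=P[...,2]
m=((Z>.080)&(Z<.095)&(u>215)&(u<330)&(v<235)).astype(np.uint8); p=P[m>0]; print("shafttop n",len(p),p.mean(0),cv2.minAreaRect((p[:,:2]*1000).astype(np.float32)))
m=((Z>.046)&(Z<.056)&(u>215)&(u<330)&(v<240)).astype(np.uint8); p=P[m>0]; print("housing",len(p),p[:,2].mean(),cv2.minAreaRect((p[:,:2]*1000).astype(np.float32)))
# scale strip orientation / gauge plate: strip bright
m=((c["pixels"].min(2)>190)&(u>370)&(u<440)&(v<300)).astype(np.uint8); p=P[m>0]; print("strip",np.median(p[:,2]),cv2.minAreaRect((p[:,:2]*1000).astype(np.float32)))
for uv in((405,140),(404,205),(376,184),(410,100)): print(uv,P[uv[1],uv[0]])
```

```text
shafttop n 185 [0.54673625 0.16013393 0.08348789] ((546.404296875, 159.66812133789062), (12.263001441955566, 12.067806243896484), 0.18736235797405243)
housing 7034 0.05044286010748673 ((554.302978515625, 160.7713623046875), (100.81619262695312, 84.40531158447266), 11.707118034362793)
strip 0.030443216292337066 ((650.1403198242188, 179.91749572753906), (104.95765686035156, 269.45782470703125), 11.226966857910156)
(405, 140) [0.66823174 0.22391127 0.03978503]
(404, 205) [0.68164572 0.16166432 0.04064207]
(376, 184) [0.64999674 0.17788793 0.03961548]
(410, 100) [0.66689505 0.26037392 0.02979074]
```

View pics/w1c.png

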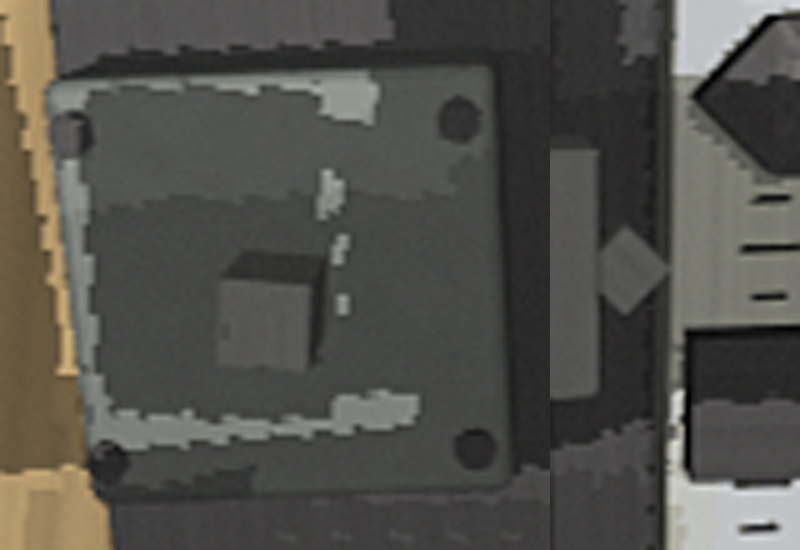

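The crop shows the shaft's taper base as a light square, with crop corners (217,280), (312,282), (308,372) and (217,368). The clip tip is at crop (695,97) and the pointer tip at (669,268).

Run:
```python
from h import *
c=load("w1"); f=lambda L,z:plane(c,np.array(L)/5+[210-.4,130-.4],z)[:,:2]
ang=lambda a,b:np.degrees(np.arctan2(*(b-a)[::-1]))
S=f([(217,280),(314,282),(308,372),(217,368)],.073)
print("shaft",S.mean(0),[np.linalg.norm(S[i]-S[i-1]).round(4) for i in range(4)],[ang(S[i-1],S[i]).round(1) for i in range(4)])
H=f([(48,85),(493,67),(512,487),(100,500)],.05);B=f([(73,132),(459,119),(475,449),(108,461)],.052)
for q in(H,B): print("hous",q.mean(0),[ang(q[i-1],q[i]).round(1) for i in range(4)])
t=plane(c,[(389-.4,149.4-.4),(383.8-.4,183.6-.4)],.040)[:,:2]
for a in(10,11.5,13):
  a=np.radians(a); gx=np.array([np.cos(a),np.sin(a)]);gy=np.array([-gx[1],gx[0]]); d=t[0]-t[1]; print("clip-tip gauge x,y",d@gx,d@gy,"tip from shaft",(t[1]-S.mean(0))@gx)
print(t)
```

```text
shaft [0.54575608 0.15852669] [np.float64(0.0161), np.float64(0.0171), np.float64(0.0166), np.float64(0.0163)] [np.float64(96.1), np.float64(8.0), np.float64(-86.7), np.float64(-173.4)]
hous [0.54662747 0.1594251 ] [np.float64(101.7), np.float64(11.5), np.float64(-78.7), np.float64(-168.8)]
hous [0.54511648 0.15911672] [np.float64(100.8), np.float64(11.2), np.float64(-78.8), np.float64(-168.8)]
clip-tip gauge x,y 0.0036513023012796934 0.03315283340723454 tip from shaft 0.11316269170229355
clip-tip gauge x,y 0.004517891097535064 0.03304589280763935 tip from shaft 0.11316993705034444
clip-tip gauge x,y 0.005381383556905879 0.03291630420379298 tip from shaft 0.11309962137650553
[[0.65473317 0.21319185]
 [0.65689427 0.17990864]]
```

Everything checks: 113 mm from shaft to tip, 4.5 mm gap and a 16 mm shaft. The carriage must go +33 mm, which is about 149° counter-clockwise. Now to the crank.

Emit:
apply_moves(gripper=[1,1,1,1,1,1,1,1,1,1,1,1], travel=[[-33,-9,2],[-33,-9,2],[-33,-9,2],[-33,-9,2],[-33,-9,2],[-33,-9,2],[-33,-9,2],[-33,-9,2],[-33,-9,2],[-33,-9,2],[0,0,0],[0,0,0]], angular=[[0,0,2],[0,0,0],[0,0,0],[0,0,0],[0,0,0],[0,0,0],[0,0,0],[0,0,0],[0,0,0],[0,0,0],[0,0,0],[0,0,0]])

```text
t: 3.7
eef_pos: [0.5513, -0.1787, 0.2013]
orientation: [[-0.131, 0.991, -0.0], [0.991, 0.131, 0.0], [0.0, -0.0, -1.0]]
wrist_force: [-0.7, -0.1, 0.0]
width: 0.092
grip_force: 0.0
```

Run:
```python
from h import *
c=grab("wrist","w2"); im=cv2.cvtColor(c["pixels"],cv2.COLOR_RGB2BGR)
cv2.imwrite("pics/w2c.png",cv2.resize(im[60:270,190:450],None,fx=2.8,fy=2.8,interpolation=cv2.INTER_CUBIC))
```

```text
(no output)
```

View pics/w2c.png

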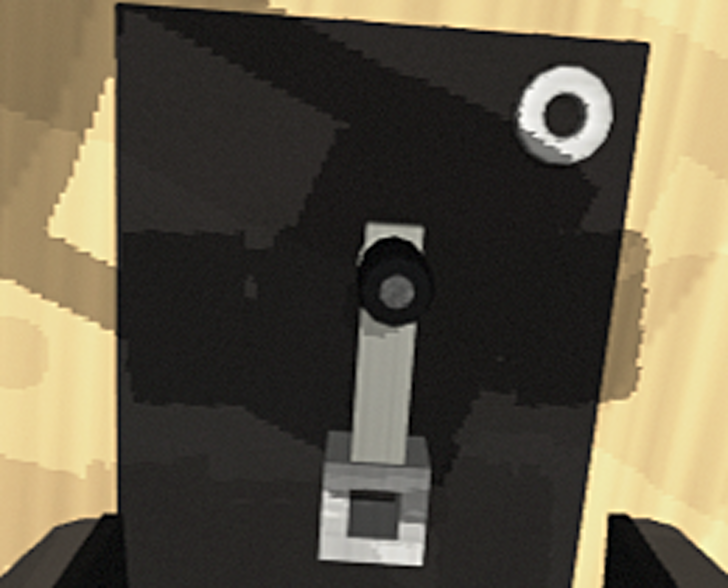

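The crop shows the hub-top corners near (326,462), (430,467), (424,566) and (319,559), the handle top near (397,290), and the mat corners at (117,3) and (649,43).

Run:
```python
from h import *
c=load("w2"); px=lambda L:np.array(L)/2.8+[189.7,59.7]
ang=lambda a,b:np.degrees(np.arctan2(*(b-a)[::-1])).round(1)
q=px([(326,462),(430,467),(424,566),(319,559)])
H=plane(c,q,.040)[:,:2]; hc=H.mean(0)
print("hub",hc,[np.linalg.norm(H[i]-H[i-1]).round(4) for i in range(4)],[ang(H[i-1],H[i]) for i in range(4)])
print("hub z depth",dpt(c,px([(335,550),(412,555),(415,520)]))[:,2], "handle z",dpt(c,px([(397,290)])))
h=plane(c,px([(397,286)]),.087)[0,:2]; print("handle",h,np.linalg.norm(h-hc),ang(hc,h))
a=plane(c,px([(357,450),(407,455),(364,330),(415,330)]),.037)[:,:2]; print("arm",ang(a[0],a[2]),ang(a[1],a[3]),np.linalg.norm(a[0]-a[1]))
M=plane(c,px([(117,3),(649,43),(577,587),(128,587)]),.004)[:,:2]; print("mat",M.tolist(),ang(M[0],M[1]),ang(M[2],M[1]),ang(M[3],M[0]),np.linalg.norm(M[0]-M[1]))
s=load("scene0")
# second view: hub top rear corners in scene
v,u=np.mgrid[0:400,0:640]; P=dpt(s,np.c_[u.ravel(),v.ravel()]).reshape(400,640,3)
m=(P[...,2]>.034)&(P[...,2]<.046)&(np.hypot(P[...,0]-hc[0],P[...,1]-hc[1])<.026); p=P[m]; print("scene hub",len(p),p.mean(0),cv2.minAreaRect((p[:,:2]*1000).astype(np.float32)))
```

```text
hub [ 0.56133441 -0.22452565] [np.float64(0.0361), np.float64(0.0354), np.float64(0.0369), np.float64(0.0369)] [np.float64(92.9), np.float64(4.6), np.float64(-84.7), np.float64(-176.7)]
hub z depth [0.04099357 0.03997531 0.03978198] handle z [[ 0.55521167 -0.13890098  0.087707  ]]
handle [ 0.55549353 -0.13808087] 0.08664188300471902 93.9
arm 94.1 94.7 0.017208728279655288
mat [[0.45454137887036283, -0.0692657852846654], [0.6323481438421436, -0.05858012408176394], [0.6468241578719651, -0.25940424563827297], [0.47114721693204625, -0.2824423135744839]] 3.4 94.1 94.5 0.17812756391157789
scene hub 159 [ 0.56182608 -0.22175565  0.03962826] ((560.194580078125, -222.87698364257812), (38.34142303466797, 45.96613311767578), 3.801151752471924)
```

Hub at (0.561,−0.224), top 40 mm, crank angle 94.2°. The sizes (36, 85–87 and 178 mm) check, and the scene view agrees.

Emit:
apply_moves(gripper=[1,1,1,1,1,1,1,1,1,1,1], travel=[[0,0,0],[-23,3,30],[-23,4,30],[0,0,22],[0,0,22],[0,0,22],[0,0,22],[0,0,12],[0,0,10],[0,0,0],[0,0,0]], angular=[[0,0,3.3],[0,0,0],[0,0,0],[0,0,0],[0,0,0],[0,0,0],[0,0,0],[0,0,0],[0,0,0],[0,0,0],[0,0,0]])

```text
t: 4.67
eef_pos: [0.5625, -0.2221, 0.0318]
orientation: [[-0.075, 0.997, -0.0], [0.997, 0.075, 0.0], [0.0, -0.0, -1.0]]
wrist_force: [0.5, 0.6, -0.4]
width: 0.0924
grip_force: 0.0
```

Emit:
apply_moves(gripper=[-1,-1,-1,-1,-1,-1,-1,-1,-1,-1], travel=[[0,0,0],[0,0,0],[0,0,0],[0,0,0],[0,0,0],[0,0,0],[0,0,0],[0,0,0],[0,0,0],[0,0,0]], angular=[[0,0,0],[0,0,0],[0,0,0],[0,0,0],[0,0,0],[0,0,0],[0,0,0],[0,0,0],[0,0,0],[0,0,0]], force=45)

```text
t: 5.5
eef_pos: [0.5619, -0.2226, 0.0315]
orientation: [[-0.074, 0.997, -0.001], [0.997, 0.074, 0.0], [0.0, -0.001, -1.0]]
wrist_force: [-1.9, -0.1, 1.9]
width: 0.0359
grip_force: 45.0
```

Emit:
apply_moves(gripper=[-1,-1,-1,-1,-1,-1,-1,-1,-1,-1,-1,-1,-1,-1,-1,-1,-1,-1], travel=[[0,0,-10],[0,0,-20],[0,0,-25],[0,0,-25],[0,0,-25],[20,2,-20],[30,2,0],[32,2,0],[32,2,0],[32,2,0],[32,2,0],[32,2,0],[32,3,0],[32,3,0],[32,3,0],[20,2,0],[0,0,0],[0,0,0]], angular=[[0,0,0],[0,0,0],[0,0,0],[0,0,0],[0,0,-2.3],[0,0,0],[0,0,0],[0,0,0],[0,0,0],[0,0,0],[0,0,0],[0,0,0],[0,0,0],[0,0,0],[0,0,0],[0,0,0],[0,0,0],[0,0,0]])

```text
t: 7.0
eef_pos: [0.5496, 0.105, 0.1568]
orientation: [[-0.116, 0.993, -0.0], [0.993, 0.116, -0.0], [-0.0, -0.0, -1.0]]
wrist_force: [0.9, -0.3, -3.1]
width: 0.0359
grip_force: 45.0
```

Run:
```python
from h import *
c=grab("wrist","w3"); im=cv2.cvtColor(c["pixels"],cv2.COLOR_RGB2BGR)
cv2.imwrite("pics/w3c.png",cv2.resize(im[130:330,220:420],None,fx=3,fy=3,interpolation=cv2.INTER_CUBIC))
```

```text
(no output)
```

View pics/w3c.png

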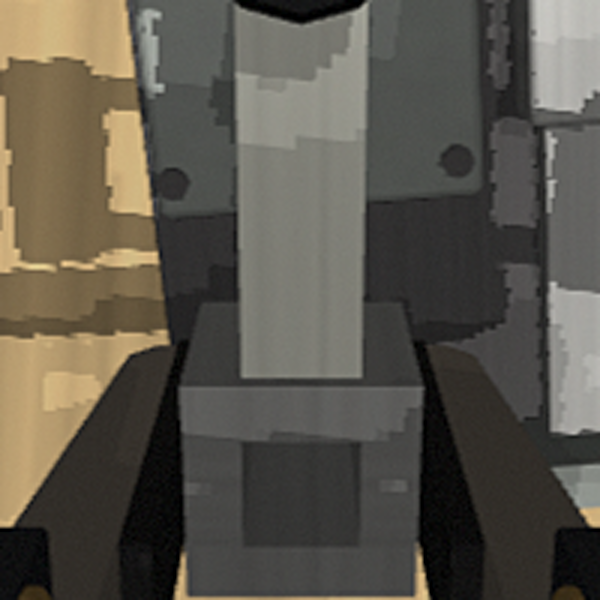

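The held crank is square in the hand: hub-top corners are at crop (181,385), (421,385), (415,597) and (187,597). The shaft is hidden behind the arm.

Run:
```python
from h import *
c=load("w3"); s=manip.observe(); R=np.array(s["orientation"]);p=np.array(s["eef_pos"])
px=lambda L:np.array(L)/3+[219.7,129.7]
for dz in(.0085,.0105):
  H=plane(c,px([(181,385),(421,385),(415,597),(187,597)]),p[2]+dz)
  T=(H-p)@R; print(p,T.mean(0).round(4),[np.linalg.norm(H[i]-H[i-1]).round(4) for i in range(4)],T[:,:2].round(4).tolist())
  Q=plane(c,px([(243,438),(361,438),(359,547),(245,547)]),p[2]+dz); print(((Q-p)@R).mean(0).round(4))
print("depth",dpt(c,px([(210,560),(390,560),(300,580)]))[:,2]-p[2])
```

```text
[0.54968184 0.10412932 0.15671481] [-0.0011  0.0008 -0.0085] [np.float64(0.0364), np.float64(0.0354), np.float64(0.0364), np.float64(0.0359)] [[0.0171, -0.017], [0.0171, 0.0185], [-0.0193, 0.0187], [-0.0194, -0.0172]]
[-0.0009  0.0009 -0.0085]
[0.54968184 0.10412932 0.15671481] [ 0.0001  0.0008 -0.0105] [np.float64(0.0359), np.float64(0.0349), np.float64(0.0359), np.float64(0.0354)] [[0.018, -0.0167], [0.018, 0.0182], [-0.0179, 0.0185], [-0.0179, -0.0169]]
[ 0.0002  0.0009 -0.0105]
depth [0.00966252 0.00919302 0.00889652]
```

Emit:
apply_moves(gripper=[-1,-1,-1,-1,-1,-1], travel=[[20,0.7,0],[20,0.7,10],[16,0.3,15],[0,0,15],[0,0,0],[0,0,0]], angular=[[0,0,0],[0,0,0],[0,0,0],[0,0,0],[0,0,0],[0,0,0]])

```text
t: 7.55
eef_pos: [0.5448, 0.1587, 0.1161]
orientation: [[-0.113, 0.994, -0.002], [0.994, 0.113, -0.001], [-0.001, -0.002, -1.0]]
wrist_force: [-0.7, -0.4, -3.4]
width: 0.0358
grip_force: 45.0
```

Run:
```python
from h import *
s=manip.observe(); print(s["eef_pos"],s["wrist_force"],s["joints"])
c=grab("side","s4"); im=cv2.cvtColor(c["pixels"],cv2.COLOR_RGB2BGR)
d=grab("scene","c4"); jm=cv2.cvtColor(d["pixels"],cv2.COLOR_RGB2BGR)
f=lambda a:cv2.resize(a,(400,400),interpolation=cv2.INTER_CUBIC)
cv2.imwrite("pics/s4c.png",np.hstack([f(im[180:300,220:340]),f(jm[200:300,290:390])]))
```

```text
[0.54475891 0.15869044 0.11613925] [-0.66374219 -0.38162696 -3.38188671] [ 1.61004838e+01  2.34533514e+01  1.06393338e+02 -2.38340140e-02
  5.02766763e+01  9.63287115e+00]
```

View pics/s4c.png

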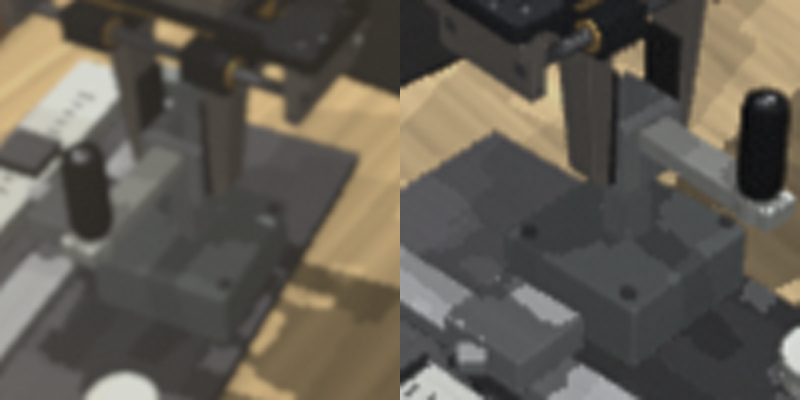

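Both side views show the hub straight above the shaft. I'll descend gently.

Emit:
apply_moves(gripper=[-1,-1,-1,-1,-1,-1], travel=[[1,0,3],[0,0,3],[0,0,3],[0,0,3],[0,0,3],[0,0,2]], angular=[[0,0,0],[0,0,0],[0,0,0],[0,0,0],[0,0,0],[0,0,0]])

```text
t: 8.15
eef_pos: [0.545, 0.1608, 0.0991]
orientation: [[-0.114, 0.994, -0.0], [0.994, 0.114, -0.0], [-0.0, -0.0, -1.0]]
wrist_force: [-0.4, -0.1, -3.9]
width: 0.0358
grip_force: 45.0
```

Emit:
apply_moves(gripper=[-1,-1,-1,-1], travel=[[0,0,2],[0,0,2],[0,0,2],[0,0,0]], angular=[[0,0,0],[0,0,0],[0,0,0],[0,0,0]])

```text
t: 8.48
eef_pos: [0.545, 0.1609, 0.0931]
orientation: [[-0.114, 0.994, -0.001], [0.994, 0.114, -0.0], [-0.0, -0.001, -1.0]]
wrist_force: [0.5, -0.2, -3.2]
width: 0.0357
grip_force: 45.0
```

Clean, with no contact force. Down to about 78 mm.

Emit:
apply_moves(gripper=[-1,-1,-1,-1,-1,-1,-1], travel=[[0,0,3],[0,0,3],[0,0,3],[0,0,3],[0,0,2],[0,0,1],[0,0,0]], angular=[[0,0,0],[0,0,0],[0,0,0],[0,0,0],[0,0,0],[0,0,0],[0,0,0]])

```text
t: 9.07
eef_pos: [0.5451, 0.1609, 0.0783]
orientation: [[-0.114, 0.994, -0.0], [0.994, 0.114, -0.0], [-0.0, -0.0, -1.0]]
wrist_force: [0.2, 0.5, -3.6]
width: 0.0357
grip_force: 45.0
```

Seated: the underside is about 0.8 mm above the housing, with no side force. Now winding counter-clockwise (tool −z).

Emit:
apply_moves(gripper=[-1,-1,-1,-1,-1,-1,-1,-1,-1,-1,-1,-1,-1,-1,-1,-1,-1,-1,-1,-1], travel=[[0,0,0],[0,0,0],[0,0,0],[0,0,0],[0,0,0],[0,0,0],[0,0,0],[0,0,0],[0,0,0],[0,0,0],[0,0,0],[0,0,0],[0,0,0],[0,0,0],[0,0,0],[0,0,0],[0,0,0],[0,0,0],[0,0,0],[0,0,0]], angular=[[0,0,-2],[0,0,-3],[0,0,-4],[0,0,-4],[0,0,-4],[0,0,-4],[0,0,-4],[0,0,-4],[0,0,-4],[0,0,-4],[0,0,-4],[0,0,-4],[0,0,-4],[0,0,-4],[0,0,-4],[0,0,-4],[0,0,-4],[0,0,-3],[0,0,-2],[0,0,0]], force=55)

```text
t: 10.73
eef_pos: [0.5428, 0.159, 0.0784]
orientation: [[-0.973, 0.231, -0.005], [0.231, 0.973, -0.003], [0.004, -0.004, -1.0]]
wrist_force: [-6.4, -9.9, 5.3]
width: 0.0359
grip_force: 55.0
```

Emit:
apply_moves(gripper=[-1,-1,-1,-1,-1,-1,-1,-1,-1,-1,-1,-1,-1,-1,-1,-1,-1,-1,-1,-1], travel=[[1,-1.5,0],[0,0,0],[0,0,0],[0,0,0],[0,0,0],[0,0,0],[0,0,0],[0,0,0],[0,0,0],[0,0,0],[1,0,0],[0,0,0],[0,0,0],[0,0,0],[0,0,0],[0,0,0],[0,0,0],[0,0,0],[0,0,0],[0,0,0]], angular=[[0,0,0],[0,0,-3],[0,0,-4],[0,0,-4],[0,0,-4],[0,0,-4],[0,0,-4],[0,0,-4],[0,0,-4],[0,0,-4],[0,0,-4],[0,0,-4],[0,0,-4],[0,0,-4],[0,0,-4],[0,0,-4],[0,0,-4],[0,0,-4],[0,0,-4],[0,0,0]])

```text
t: 12.4
eef_pos: [0.5437, 0.1564, 0.0785]
orientation: [[-0.532, -0.847, 0.001], [-0.847, 0.532, -0.004], [0.003, -0.003, -1.0]]
wrist_force: [4.5, -18.6, -5.2]
width: 0.0358
grip_force: 55.0
```

Run:
```python
from h import *
print(manip.observe()["joints"][5])
c=grab("scene","c5"); jm=cv2.cvtColor(c["pixels"],cv2.COLOR_RGB2BGR)
d=grab("wrist","w5");im=cv2.cvtColor(d["pixels"],cv2.COLOR_RGB2BGR)
f=lambda a:cv2.resize(a,(400,400),interpolation=cv2.INTER_CUBIC)
e=grab("side","s5")
sm=cv2.cvtColor(e["pixels"],cv2.COLOR_RGB2BGR)
cv2.imwrite("pics/c5c.png",np.hstack([f(jm[255:335,265:345]),f(sm[190:270,190:270])]))
```

```text
-131.5548915793114
```

View pics/c5c.png

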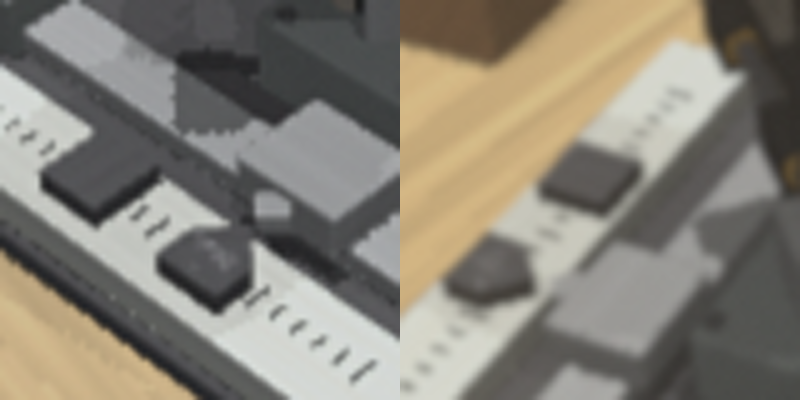

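Both crops show the pointer nearly at the clip tip. I'll measure the carriage's travel from its top face before and after.

Run:
```python
from h import *
a=np.radians(11.3); gx=np.array([np.cos(a),np.sin(a)]);gy=np.array([-gx[1],gx[0]]); S=np.array([.545,.1595])
v,u=np.mgrid[0:400,0:640]; uv=np.c_[u.ravel(),v.ravel()]
for n in("scene0","c5","side0","s5","w1"):
  c=load(n); P=dpt(c,uv); X=(P[:,:2]-S)@gx; Y=(P[:,:2]-S)@gy
  m=(abs(P[:,2]-.044)<.004)&(X>.056)&(X<.094)&(abs(Y)<.09)
  print(n,m.sum(),np.percentile(Y[m],[3,25,50,75,97]).round(4),np.median(P[m,2]).round(4))
  m=(abs(P[:,2]-.040)<.003)&(X>.1)&(X<.125)&(abs(Y)<.07); y=Y[m]; print("   pointer/clips X.1-.125",np.histogram(y,np.arange(-.03,.05,.004))[0])
c=load("c5"); t=plane(c,np.array([[250,212],[250,236]])/5+[264.6,254.6],.04); print((t[:,:2]-S)@np.c_[gx,gy])
c=load("s5"); t=plane(c,np.array([[152,288],[137,285]])/5+[189.6,189.6],.04); print((t[:,:2]-S)@np.c_[gx,gy])
```

```text
scene0 388 [-0.0261 -0.0139 -0.      0.0129  0.0216] 0.0448
   pointer/clips X.1-.125 [ 6  5  8  2  0  5 14  9  3  0  0  0  0  2  6  3  1  0  0]
c5 398 [0.0038 0.016  0.0292 0.0417 0.0514] 0.0451
   pointer/clips X.1-.125 [ 6  6  5  3  0  0  0  0  0  0  0  1  7 13 18 12  3  0  0]
side0 357 [-0.0242 -0.0121  0.0008  0.0134  0.0228] 0.0439
   pointer/clips X.1-.125 [5 3 4 1 0 4 7 7 3 2 0 0 0 0 2 6 1 0 0]
s5 393 [0.0057 0.0167 0.0307 0.0429 0.0527] 0.044
   pointer/clips X.1-.125 [ 5  5  3  4  0  0  0  0  0  0  0  1  3  7  9 10  3  0  0]
w1 1968 [-0.0251 -0.0136 -0.0009  0.0114  0.0219] 0.0444
   pointer/clips X.1-.125 [26 27 23 14  1 25 50 48 25  2  0  0  0  2 16 25  5  0  0]
[[0.11253124 0.02318957]
 [0.12110856 0.03167554]]
[[0.10993015 0.03288164]
 [0.11621819 0.03379092]]
```

The carriage has travelled about 29.8 mm of 33.0, so about 14° more is needed. I'll also ease the side load.

Emit:
apply_moves(gripper=[-1,-1,-1,-1,-1,-1,-1], travel=[[1.3,-0.8,0],[0,0,0],[0,0,0],[0,0,0],[0,0,0],[0,0,0],[0,0,0]], angular=[[0,0,0],[0,0,-3.5],[0,0,-3.5],[0,0,-3.5],[0,0,-3.5],[0,0,0],[0,0,0]])

```text
t: 13.13
eef_pos: [0.5442, 0.156, 0.0786]
orientation: [[-0.316, -0.949, 0.002], [-0.949, 0.316, -0.002], [0.002, -0.003, -1.0]]
wrist_force: [6.2, -12.1, -8.2]
width: 0.0355
grip_force: 55.0
```

```bash
cat > meas.py <<'E'
from h import *
import sys
k=sys.argv[1]
a=np.radians(11.3); gx=np.array([np.cos(a),np.sin(a)]);gy=np.array([-gx[1],gx[0]]); S=np.array([.545,.1595])
v,u=np.mgrid[0:400,0:640]; uv=np.c_[u.ravel(),v.ravel()]
for cam in("scene","side"):
  r=[]
  for c in(load(cam+"0"),grab(cam,cam[:2]+k)):
    P=dpt(c,uv); X=(P[:,:2]-S)@gx; Y=(P[:,:2]-S)@gy
    m=(abs(P[:,2]-.044)<.004)&(X>.056)&(X<.094)&(abs(Y)<.09); r.append(np.percentile(Y[m],[3,25,50,75,97]))
  print(cam,m.sum(),((r[1]-r[0])*1000).round(1),((r[1]-r[0]).mean()*1000).round(2))
E
python3 meas.py 6; python3 -c "
from h import *
print(manip.observe()['joints'][5])"
```

```text
scene 403 [32.6 32.3 31.4 31.9 32.8] 32.19
side 401 [32.5 33.2 32.9 33.1 33. ] 32.95
-145.46246597226082
```

The carriage is at 32.6 of 33.0 mm, which is lined up. I'll relax the side load, back off within the play and lift straight up.

Emit:
apply_moves(gripper=[-1,-1,-1,-1,-1,-1,-1,-1], travel=[[1.2,-1,0],[0,0,0],[0,0,0],[0,0,-3],[0,0,-4],[0,0,-4],[0,0,-4],[0,0,0]], angular=[[0,0,0],[0,0,2],[0,0,1.5],[0,0,0],[0,0,0],[0,0,0],[0,0,0],[0,0,0]])

```text
t: 13.9
eef_pos: [0.5439, 0.1564, 0.0947]
orientation: [[-0.374, -0.928, 0.001], [-0.928, 0.374, 0.0], [-0.001, -0.001, -1.0]]
wrist_force: [0.7, -3.2, -1.3]
width: 0.0359
grip_force: 55.0
```

Emit:
apply_moves(gripper=[-1,-1,-1,-1,-1,-1,-1,-1,-1,-1,-1,-1,-1,-1], travel=[[0,0,-10],[0,0,-10],[0,0,-10],[0,0,-15],[0,0,-20],[0,0,0],[0,0,0],[0,0,0],[0,0,0],[0,0,0],[0,0,0],[0,0,0],[0,0,0],[0,0,0]], angular=[[0,0,0],[0,0,0],[0,0,0],[0,0,0],[0,0,0],[0,0,4],[0,0,6],[0,0,7],[0,0,7],[0,0,7],[0,0,7],[0,0,7],[0,0,7],[0,0,7]])

```text
t: 15.07
eef_pos: [0.5431, 0.1566, 0.1593]
orientation: [[-0.989, -0.151, -0.0], [-0.151, 0.989, 0.0], [0.0, 0.0, -1.0]]
wrist_force: [-0.6, -0.9, -3.8]
width: 0.0356
grip_force: 55.0
```

Emit:
apply_moves(gripper=[-1,-1,-1,-1,-1,-1,-1,-1,-1,-1,-1,-1,-1,-1,-1,-1], travel=[[0,0,0],[0,0,0],[0,0,0],[0,0,0],[0,0,0],[0,0,0],[0,0,0],[0,0,0],[0,0,0],[0,0,0],[0,0,0],[0,0,0],[0,0,0],[0,0,0],[0,0,0],[0,0,0]], angular=[[0,0,7],[0,0,7],[0,0,7],[0,0,7],[0,0,7],[0,0,7],[0,0,7],[0,0,7],[0,0,7],[0,0,7],[0,0,7],[0,0,7],[0,0,6],[0,0,4],[0,0,1],[0,0,0]])

```text
t: 16.4
eef_pos: [0.5433, 0.1565, 0.1591]
orientation: [[-0.071, 0.997, -0.0], [0.997, 0.071, 0.0], [0.0, -0.0, -1.0]]
wrist_force: [0.4, 0.8, -3.3]
width: 0.0356
grip_force: 55.0
```

```bash
python3 meas.py 7
```

```text
scene 406 [33.3 32.8 32.3 32.1 32.7] 32.63
side 401 [32.5 32.4 33.2 32.8 32.9] 32.77
```

The setting held at 32.7 mm. Now back to the mat.

Emit:
apply_moves(gripper=[-1,-1,-1,-1,-1,-1,-1,-1,-1,-1,-1,-1,-1,-1,-1,-1,-1], travel=[[-15,-0.6,0],[-27,-0.6,0],[-27,-0.6,0],[-27,-0.6,0],[-27,-0.6,0],[-27,-0.6,0],[-27,-0.6,0],[-27,-0.6,0],[-27,-0.6,0],[-27,-0.6,0],[-27,-0.6,0],[-27,-0.6,0],[-27,-0.6,0],[-27,-0.5,0],[-13,0,0],[0,0,0],[0,0,0]], angular=[[0,0,0],[0,0,0],[0,0,0],[0,0,0],[0,0,0],[0,0,0],[0,0,0],[0,0,0],[0,0,0],[0,0,0],[0,0,0],[0,0,0],[0,0,0],[0,0,0],[0,0,0],[0,0,0],[0,0,0]])

```text
t: 17.92
eef_pos: [0.5616, -0.2223, 0.1584]
orientation: [[-0.07, 0.998, -0.0], [0.998, 0.07, 0.001], [0.001, -0.0, -1.0]]
wrist_force: [0.3, 0.2, -3.8]
width: 0.0356
grip_force: 55.0
```

Emit:
apply_moves(gripper=[-1,-1,-1,-1,-1,-1,-1,-1,-1,-1], travel=[[0,0,15],[0,0,25],[0,0,25],[0,0,20],[0,0,15],[0,0,10],[0,0,7],[0,0,5],[0,0,3],[0,0,0]], angular=[[0,0,0],[0,0,0],[0,0,0],[0,0,0],[0,0,0],[0,0,0],[0,0,0],[0,0,0],[0,0,0],[0,0,0]])

```text
t: 18.75
eef_pos: [0.562, -0.2221, 0.0337]
orientation: [[-0.071, 0.998, 0.0], [0.998, 0.071, -0.0], [-0.0, 0.0, -1.0]]
wrist_force: [-0.7, -0.5, -3.4]
width: 0.0359
grip_force: 55.0
```

Two millimetres to go, then release (both fingers open well clear of the ring) and lift away.

Emit:
apply_moves(gripper=[-1,-1,-1,1,1,1,1,1,1,1,1,1], travel=[[0,0,1],[0,0,1],[0,0,0],[0,0,0],[0,0,0],[0,0,0],[0,0,0],[0,0,0],[0,0,0],[0,0,0],[0,0,0],[0,0,0]], angular=[[0,0,0],[0,0,0],[0,0,0],[0,0,0],[0,0,0],[0,0,0],[0,0,0],[0,0,0],[0,0,0],[0,0,0],[0,0,0],[0,0,0]])

```text
t: 19.75
eef_pos: [0.5618, -0.2223, 0.0316]
orientation: [[-0.07, 0.998, 0.0], [0.998, 0.07, -0.0], [-0.0, 0.0, -1.0]]
wrist_force: [-0.5, 0.0, -1.2]
width: 0.0915
grip_force: 0.0
```

Emit:
apply_moves(gripper=[1,1,1,1,1,1,1,1,1,1], travel=[[0,0,-10],[0,0,-20],[0,0,-25],[0,0,-25],[0,0,-25],[0,0,-25],[0,0,-20],[15,0,-20],[30,0,0],[0,0,0]], angular=[[0,0,0],[0,0,0],[0,0,0],[0,0,0],[0,0,0],[0,0,0],[0,0,0],[0,0,0],[0,0,0],[0,0,0]])

```text
t: 20.58
eef_pos: [0.5588, -0.1745, 0.2038]
orientation: [[-0.071, 0.997, 0.002], [0.997, 0.071, 0.001], [0.001, 0.002, -1.0]]
wrist_force: [0.1, 0.4, 0.5]
width: 0.0918
grip_force: 0.0
```

```bash
python3 meas.py 8; python3 -c "
from h import *
c=grab('wrist','w8')"
```

```text
scene 409 [32.9 33.  32.5 32.8 32.8] 32.8
side 402 [32.3 32.6 33.1 33.  33.2] 32.84
```

View pics/w8.png

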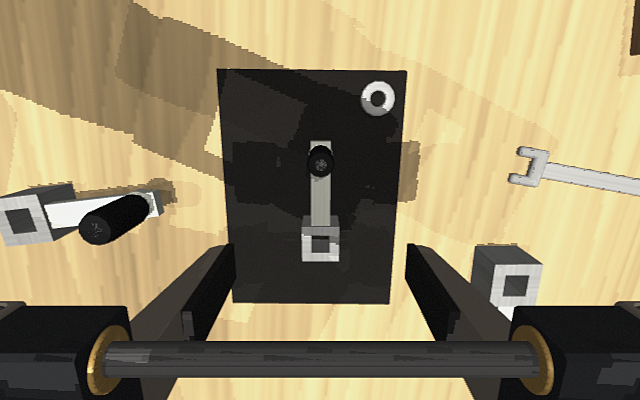

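The crank lies flat on the mat, hub at (320,243) and handle at (320,160). The ring at (378,98) is untouched, and the carriage has moved 32.8 of 33.0 mm.

```bash
python3 -c "
from workcell import manip
print(manip.hand_in())"
```

```text
the job is handed in; nothing more can be done
None
```

Job handed in (no verdict returned): the carriage was wound with the crank to within about 0.5 mm of the pointed clip by camera measurement, the crank is back flat on the mat, the ring looks untouched, the pulley was not re-checked at the end, and about 21 s of the 72 s were used.

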